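# Move the hanging soap tray to the other hook

## Robot

A 6-joint arm with a two-finger parallel gripper is mounted at the origin on the work surface. World frame = base frame: x ahead of the robot, y to its left, z up, the work surface at z = 0. Lengths are in mm, angles in rad, forces in N, time in s.
With the tool pointing down it reaches from about 375 to 750 mm from the base axis. Payload 9 kg.
Tool frame: the origin (TCP) lies midway between the tips of the shut fingers; the grasp point (between the pads) lies 19 mm behind it (env.grip_point_offset is the z of the grasp point in the tool frame, in mm); z points along the fingers, y is the line along which they close (so a half turn about z gives the same grasp; the last joint's range is limited). The gripper opens to 85 mm and grips with 20 to 120 N. Pads are 22 mm wide; open, the fingers measure 114 mm over their backs; the gripper's body (76 mm by 85 mm) begins 54 mm behind the grasp point. The pads swing forward as they close: fully open they stand 13 mm farther back than shut.
Start: joints at [1.038, 0.104, 0.097, 1.564, 0, 1.353], TCP at [185.781, 570.546, 231.331] pointing down, gripper open.
Joint ranges: [-2.99, 2.99], [-0.84, 1.86], [-1.1, 1.16], [-1.84, 2.11], [-1.51, 1.56], [-3.14, 3.14]. Speed limits (rad/s): [2.22, 2.22, 2.57, 3.14, 3.14, 3.14].

## Interface

Orientations are given as a unit quaternion [x, y, z, w].
In Python, from station import env, get_image gives the robot as it stands.
- The arm moves only by the shell command python3 -m crank 'ROWS' [FORCE]. ROWS is JSON, a list of rows, each an object with "jaw": the finger opening in mm, from 0 to 85.4; "linear": the shift along the tool's x, y, z scaled (see below), a list of three; "dr": the turn, a rotation vector about the tool's x, y, z scaled (see below), a list of three. A call has 1 to 8 rows; each row shifts and turns the commanded pose from where the row before left it, along the tool's axes as they then stand; what a row does not reach is not made up. The controller multiplies each number of a shift by 0.15 m and each number of a turn by 60 degrees. A row lasts 1/12 s, in which the tool goes at most 41.7 mm and 7.16 degrees, less where a joint would pass 70% of its speed; a pose out of reach is approached as far as the arm can. A call with a number of a shift or a turn outside -1 to 1 is refused whole. A call with a gripper value outside its range is refused whole. The fingers move at their own pace and stop on an object; FORCE is the grip in N (left out, the last holds). Time passes only in rows, so rows that do not move let the fingers close. It gives the time, the measured TCP pose, the force, the opening and the grip force at its end, in the units of the state.
- env.observe(): the state, without advancing time (a new reading comes with each control period).
- get_image(name): name is "scene" or "top" or "wrist"; returns a dict with "frame" (420x560x3 uint8, blue, green, red), "camera_matrix" (3x3 intrinsics, pixels), "extrinsics" (4x4, takes a point from camera to world coordinates); the wrist camera has in their place "hand_eye" (4x4, takes a point from camera to tool coordinates, whose origin is the TCP and whose axes are the flange's). Camera axes: x right, y up, looking along -z (the intrinsics and any distortion apply to the point x, -y, -z); pixel columns grow to the right and rows downward; lengths in mm; the calibration is good to about 2 mm. A picture is of the moment at which its call begins: read the wrist's pose just before it. There is no depth.
- env.close_job(): hands the job in; it is judged then, once.
The state is a dict: "clock": time; "joint_pos": joint angles; "dq": joint speeds; "tau": joint torques, N m; "eef_pos": TCP position; "tcp_rot": TCP orientation; "force": force on the tool from outside, world axes, zero at the start; "ft_torque": the same for the moment, N m; "finger_gap": opening from 0.0 (shut) to 1.0 (fully open); "finger_force": force on a finger pad.
Only numpy, scipy, OpenCV 4.12 (cv2) and the standard library are available. Lean on these libraries where they do the work, as an engineer would, in place of code of your own. Each camera call takes 0.05 s, during which the arm holds its last target. There are 200 camera calls.

## Task

Lift the steel soap tray, with the soap in it, off its hook on the rail and hang it on the empty hook of the same rail, fully home on its ledge, then let go. Do not set it down on the way, keep it level, keep the soap in it, and be gentle with the hooks: the empty hook's tongue is not exactly in the middle of its bracket, so find it by feel rather than by pressing hard. Leave the ladle and the other kitchen things as they are.

Things in the scene. Friction and masses are not known exactly. Their poses are not given: they have to be found in the camera images.
- tray: Hanging steel soap tray, about 350 g. x towards the rail, y along it, z up. Origin: middle of the mouth of its hanging pocket, a downward-open box at the back, outside 18 (x) by 44 (y), 37 high; mouth inside 12 (x) by 34 (y), side walls 5 thick; inside narrows in x to 6.5 at its roof, 34 up. It hangs leaning up to 0.06 rad, pan down. Sizes in mm.
- tray_handle (a point): Middle of the tray's handle: a flat steel bar along y, 10 thick in x, 121 long, 26 high, on an upright at each end. It lies at x -40, y 0, z +78 in the tray's frame (mm).
- tray_pan (a point): Middle of the pan's underside, at x -53, y 0, z -74 in the tray's frame. The pan is 80 (x) by 120 (y), 26 high; a back plate 60 wide, at x -17 to -13 in the tray's frame, joins it to the pocket (mm).
- soap: bar of brown soap, 42 x 70 x 26 mm high, about 180 g, loose in the tray's pan; origin in the middle of its underside
- hook_old: Bracket on which the tray hangs at the start; axes as the tray's. Origin: on top of its ledge (84 wide, x -10 to +28), under the tongue's middle. Tongue: upright steel plate on the ledge, 30 wide in y, 30 high, 9 thick in x at the foot, 4 at the top. A bumper bar 55 below the ledge (front at x -11.5) takes the tray's back plate. Rail axis at x +35, z -10. mm.
- hook_new: The empty bracket, same shape and axes; origin on the ledge at the middle of the BRACKET. Its tongue sits anywhere up to 18 mm to either y side of that (not measured; x is 0) and stays put when touched. All is hard steel: touch slowly. Fully home: the pocket's mouth lies on the ledge, so the tray's origin is at this height, x about 0, y the tongue's +-2. A pocket that misses lands a side wall on the tongue's top, 30 higher.
- shelf: Aluminium rail shelf, fixed on the counter; origin on the counter below the rail's axis at mid length. x away from the robot, y along the rail. Rail: round bar, diameter 14, 600 long, 180 above the counter; two end posts at y +-285, 200 high; a board at x +40 to +170, its top at 62.
- ladle (a joint): swing of the small steel ladle (165 long, bowl 60 wide, mm) that hangs from the rail at mid length between the two hooks, 22 before the rail's axis, from 175 above the counter down to about 5; rad, 0 = straight down, positive = bowl towards the robot
- jar: glass storage jar with clip lid, diameter 84, 114 high, on the shelf board; origin at the middle of its base (sizes in mm)
- jug: grey ceramic creamer jug, 68 wide, 80 high, on the shelf board; origin at the middle of its base (sizes in mm)
- mug: white mug, diameter 80, 90 high, on the counter; origin at the middle of its base (sizes in mm)
- bottle: clear washing-up bottle, diameter 60, 180 high, on the counter; origin at the middle of its base (sizes in mm)
- brush: orange plastic dish brush lying on the counter, 205 long with a round head of diameter 60, 32 high; origin on the counter, 45 from the head's middle towards the handle (sizes in mm)
Mind the look-alikes: they are no part of the job. What is shaped like the tray but yellow is not meant.

How it is judged:
By the outcome, as a careful person would: the job done as asked, in the order asked, and still so for the second after the job is handed in, with the robot touching nothing.
It also fails if it takes over 72 s, if anything falls off the work surface, if the arm or the gripper's body presses on something with over 40 N, if the wrist force passes 120 N, or if a joint passes its speed limit or range.

## Working session

There is one attempt and no reset: what is moved stays moved. The work goes in short steps, Python scripts to look and compute and a shell command to move; the robot and the scene stay as the last step left them, time stands still between calls to the robot, and variables do not carry over. Pictures are saved under pics/ and viewed, at most 10 in all, crops included, and the job is handed in when it is done.

```bash
mkdir -p pics; ls; python3 - <<'E'
from station import env,get_image
import cv2,numpy as np
for n in("scene","top"):
    d=get_image(n); cv2.imwrite(f"pics/{n}0.png",d["frame"]); np.savez(f"{n}0.npz",**{k:np.array(v) for k,v in d.items()})
    print(n,np.round(d["camera_matrix"],1).tolist(),np.round(d["extrinsics"],3).tolist(),[k for k in d])
s=env.observe();print(s,env.grip_point_offset)
E
```

```text
pics
scene [[383.2, 0.0, 276.2], [0.0, 383.2, 206.7], [0.0, 0.0, 1.0]] [[-0.858, -0.301, 0.416, 965.167], [0.513, -0.496, 0.7, 726.257], [-0.005, 0.814, 0.581, 773.305], [0.0, 0.0, 0.0, 1.0]] ['frame', 'camera_matrix', 'extrinsics']
top [[387.7, 0.0, 287.6], [0.0, 387.7, 212.7], [0.0, 0.0, 1.0]] [[0.001, 0.99, -0.144, 387.48], [-1.0, -0.004, -0.031, -29.945], [-0.031, 0.144, 0.989, 1198.274], [0.0, 0.0, 0.0, 1.0]] ['frame', 'camera_matrix', 'extrinsics']
{'clock': 0.1, 'joint_pos': array([1.03830898e+00, 1.04664606e-01, 9.65667518e-02, 1.56388161e+00,
       1.77952436e-05, 1.35308128e+00]), 'dq': array([-1.35273228e-03, -1.81247200e-03,  1.88907475e-03,  5.84839426e-05,
        3.38180805e-04,  5.56674718e-04]), 'tau': array([ 6.87271095e-03, -5.58203816e+01,  5.04724681e+01,  1.27761683e-02,
       -2.16693670e-04,  2.59797099e-05]), 'eef_pos': array([185.60701297, 570.27215098, 230.59627457]), 'tcp_rot': array([ 1.56737180e-01,  9.87640170e-01, -5.47179156e-04, -2.25010709e-04]), 'force': array([-0.47343415,  0.83715677, -0.04241673]), 'ft_torque': array([-0.01315402, -0.00668383,  0.00797688]), 'finger_force': 0.0, 'finger_gap': 1.0032482629896835} -18.700000000000003
```

View pics/scene0.png

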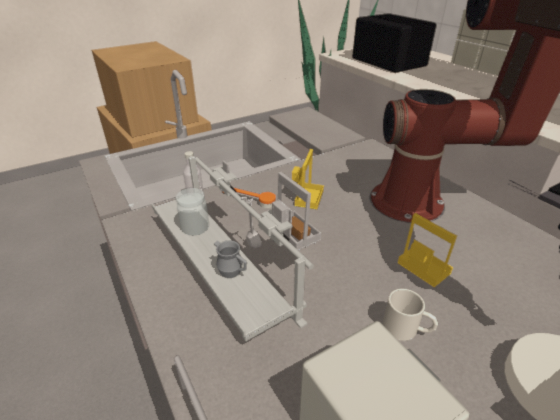

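View pics/top0.png

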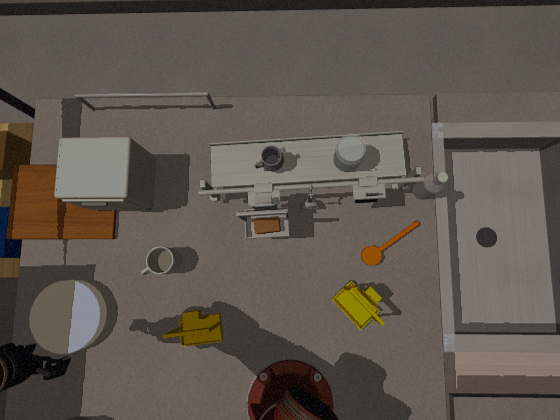

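Top view: the grey tray with the brown soap is at (266,222), its hook at (264,193), the empty hook at (369,190), the ladle at (311,195), the mug at (160,261) and the brush at (372,255). Candidates for the tray are grey with soap at (266,222), yellow at (362,303) and yellow at (200,328). I choose the grey one and check it in a close crop.

```bash
cat > h.py <<'E'
import numpy as np
def load(n): return np.load(n+".npz")
def ray(d,uv):
    K=d["camera_matrix"];E=d["extrinsics"]
    c=np.linalg.inv(K)@[uv[0],uv[1],1.]; c=np.array([c[0],-c[1],-c[2]])
    v=E[:3,:3]@c; return E[:3,3],v/np.linalg.norm(v)
def onz(d,uv,z):
    o,v=ray(d,uv); return o+v*(z-o[2])/v[2]
def tri(d1,u1,d2,u2):
    o1,v1=ray(d1,u1);o2,v2=ray(d2,u2)
    t=np.linalg.lstsq(np.c_[v1,-v2],o2-o1,rcond=None)[0]
    a=o1+t[0]*v1;b=o2+t[1]*v2; return (a+b)/2,np.linalg.norm(a-b)
def proj(d,p):
    E=d["extrinsics"];c=E[:3,:3].T@(np.array(p)-E[:3,3]);q=d["camera_matrix"]@[c[0],-c[1],-c[2]];return q[:2]/q[2]
E
python3 - <<'E'
import cv2
i=cv2.imread("pics/top0.png")[165:250,195:435]
j=cv2.imread("pics/scene0.png")[140:330,150:340]
a=cv2.resize(i,None,fx=3.3,fy=3.3,interpolation=cv2.INTER_CUBIC)
cv2.imwrite("pics/c1.png",a)
cv2.imwrite("pics/c2.png",cv2.resize(j,None,fx=3.1,fy=3.1,interpolation=cv2.INTER_CUBIC))
E
```

```text
(no output)
```

View pics/c1.png

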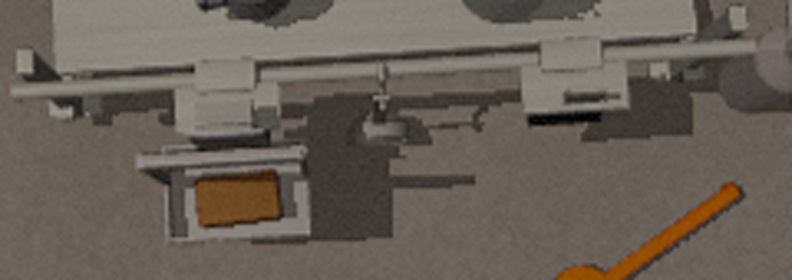

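View pics/c2.png

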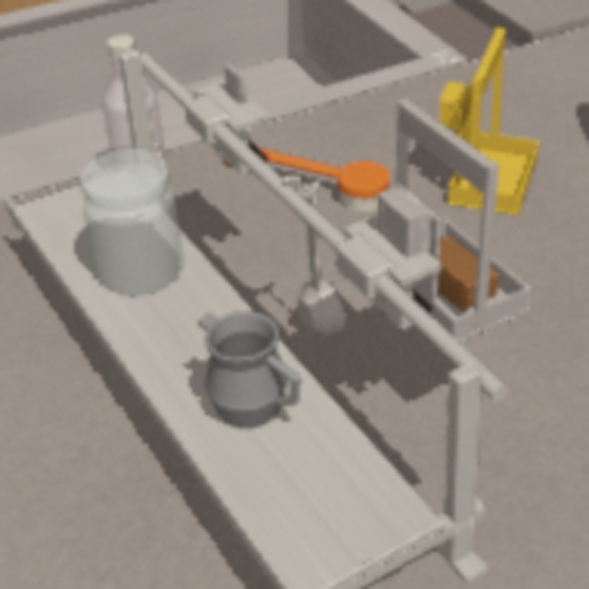

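Crop: the grey tray has the soap in its pan. Handle bar ends in c1 are (140,161) and (305,153). The empty ledge spans u 522–628 in c1, with its tongue at about (592,97). The rail runs (12,91)–(755,46).

```bash
python3 - <<'E'
from h import *
T=load("top0");S=load("scene0")
c1=lambda u,v:(195+u/3.3-.35,165+v/3.3-.35)
c2=lambda u,v:(150+u/3.1-.35,140+v/3.1-.35)
P=lambda *a:print(*[np.round(x,1) if not isinstance(x,str) else x for x in a])
a=onz(T,c1(12,91),180);b=onz(T,c1(755,46),180);P("rail",a,b,np.linalg.norm(a-b),(a+b)/2, np.arctan2(-(b-a)[0],-(b-a)[1])*1000)
P("rail tri -y",*tri(T,c1(755,46),S,c2(145,57)),"+y",*tri(T,c1(12,91),S,c2(497,387)))
P("handle +y",*tri(T,c1(140,158),S,c2(493,172)),"-y",*tri(T,c1(305,153),S,c2(402,102)))
P("old pocket top corners (+y rear)",*tri(T,c1(194,102),S,c2(408,226)),"-y rear",*tri(T,c1(250,102),S,c2(380,196)))
P("new tongue top +y",*tri(T,c1(565,95),S,c2(242,92)),"-y",*tri(T,c1(620,95),S,c2(226,68)))
for u in[(522,108),(628,108),(522,68),(628,68)]: P("new ledge",onz(T,c1(*u),170))
for u in[(565,97),(620,97)]: P("tongue z200",onz(T,c1(*u),200))
for u in[(178,132),(278,128)]: P("old ledge",onz(T,c1(*u),170))
for u in[(189,103),(252,102)]: P("old pocket roof",onz(T,c1(*u),207))
for u in[(137,155),(305,147),(137,168),(305,160)]: P("handle z260",onz(T,c1(*u),262))
for u in[(165,240),(308,236)]: P("pan front rim", onz(T,c1(*u),122))
E
```

```text
rail [592.2 243.  180. ] [ 625.8 -359.3  180. ] 603.3 [609.  -58.1 180. ] -55.7
rail tri -y [ 624.  -358.   181.1] 3.5 +y [591.8 241.4 184.7] 1.3
handle +y [520.9 122.7 274.6] 4.3 -y [525.3   0.7 275.7] 1.0
old pocket top corners (+y rear) [573.6  88.9 222.7] 1.3 -y rear [573.   45.  224.9] 1.1
new tongue top +y [ 581.8 -201.9  202.6] 0.6 -y [ 579.8 -243.2  208.9] 1.7
new ledge [ 577.8 -172.6  170. ]
new ledge [ 577.4 -258.1  170. ]
new ledge [ 611.  -173.4  170. ]
new ledge [ 610.5 -259.3  170. ]
tongue z200 [ 580.9 -202.4  200. ]
tongue z200 [ 580.7 -245.5  200. ]
old ledge [559.3 107.8 170. ]
old ledge [562.3  25.9 170. ]
old pocket roof [576.3  94.4 207. ]
old pocket roof [576.9  44.5 207. ]
handle z260 [526.8 125.8 262. ]
handle z260 [532.3   0.8 262. ]
handle z260 [517.  125.6 262. ]
handle z260 [522.5   0.8 262. ]
pan front rim [474.8 123.8 122. ]
pan front rim [478.    2.8 122. ]
```

```bash
python3 -m crank '[{"jaw":85,"linear":[0,0,-0.2],"dr":[0,0,0.115]},{"jaw":85,"linear":[0,0,-0.2],"dr":[0,0,0.115]},{"jaw":85,"linear":[0,0,-0.2],"dr":[0,0,0.115]},{"jaw":85,"linear":[0,0,-0.2],"dr":[0,0,0.115]},{"jaw":85,"linear":[0,0,-0.2],"dr":[0,0,0.115]},{"jaw":85,"linear":[0,0,0],"dr":[0,0,0.115]},{"jaw":85,"linear":[0,0,0],"dr":[0,0,0.115]},{"jaw":85,"linear":[0,0,0],"dr":[0,0,0.115]}]' 40
python3 -m crank '[{"jaw":85,"linear":[0,0,0],"dr":[0,0,0.115]},{"jaw":85,"linear":[0,0,0],"dr":[0,0,0.115]},{"jaw":85,"linear":[0,0,0],"dr":[0,0,0]},{"jaw":85,"linear":[0,0,0],"dr":[0,0,0]}]'
python3 - <<'E'
from h import *
from station import get_image
T=load("top0");S=load("scene0")
c1=lambda u,v:(195+u/3.3-.35,165+v/3.3-.35)
a=onz(T,c1(12,91),180);b=onz(T,c1(755,46),180);y=(a-b)/np.linalg.norm(a-b);x=np.array([y[1],-y[0],0]);m=(a+b)/2
R=np.array([x,y,[0,0,1]]); L=lambda p:np.round(R@(p-m*[1,1,0]),1)
print("shelf",m,"yaw",np.arctan2(-y[0],y[1]))
for n,u,z in [("newledge",(522,108),190),("newledge",(628,108),190),("tongue",(565,97),220),("tongue",(620,97),220),("oldledge",(178,132),190),("oldledge",(278,128),190),("pock",(189,103),227),("pock",(252,102),227),("han",(137,155),281),("han",(305,147),281),("han",(137,168),281),("han",(305,160),281)]:
  p=onz(T,c1(*u),z);print(n,L(p),np.round(p,1))
d=get_image("wrist");print(np.round(d["hand_eye"],2).tolist(),np.round(d["camera_matrix"],1).tolist())
E
```

```text
clock: 0.77
eef_pos: [185.9, 570.8, 381.5]
tcp_rot: [0.599, 0.801, 0.0, -0.0]
force: [0.3, 0.0, -1.3]
finger_gap: 0.995
finger_force: 0.0
clock: 1.1
eef_pos: [185.7, 570.5, 381.0]
tcp_rot: [0.687, 0.726, -0.0, 0.0]
force: [-0.2, -0.1, -0.5]
finger_gap: 0.997
finger_force: 0.0
shelf [609.01005938 -58.12977104 180.        ] yaw 0.05572281639402315
newledge [ -41.  -109.6  190. ] [ 574.1 -169.8  190. ]
newledge [ -46.1 -193.3  190. ] [ 573.7 -253.7  190. ]
tongue [ -39.8 -138.8  220. ] [ 577.1 -199.   220. ]
tongue [ -42.3 -181.   220. ] [ 576.8 -241.2  220. ]
oldledge [-43.9 165.9 190. ] [556.  105.1 190. ]
oldledge [-45.5  85.6 190. ] [558.9  24.8 190. ]
pock [-28.1 151.8 227. ] [572.5  91.9 227. ]
pock [-30.3 103.  227. ] [573.1  43.  227. ]
han [-74.9 185.2 281. ] [523.9 122.6 281. ]
han [-76.3  62.7 281. ] [5.293e+02 2.000e-01 2.810e+02]
han [-84.4 185.5 281. ] [514.4 122.4 281. ]
han [-85.8  63.2 281. ] [5.198e+02 2.000e-01 2.810e+02]
[[0.0, 0.95, 0.33, 83.67], [1.0, -0.0, 0.0, -1.13], [0.0, 0.33, -0.95, -142.92], [0.0, 0.0, 0.0, 1.0]] [[319.5, 0.0, 275.2], [0.0, 319.5, 206.8], [0.0, 0.0, 1.0]]
```

```bash
R='x'; python3 -m crank '[{"jaw":85,"linear":[-0.24,0.1,0],"dr":[0,0,0]},{"jaw":85,"linear":[-0.24,0.1,0],"dr":[0,0,0]},{"jaw":85,"linear":[-0.24,0.1,0],"dr":[0,0,0]},{"jaw":85,"linear":[-0.24,0.1,0],"dr":[0,0,0]},{"jaw":85,"linear":[-0.24,0.1,0],"dr":[0,0,0]},{"jaw":85,"linear":[-0.24,0.1,0],"dr":[0,0,0]},{"jaw":85,"linear":[-0.24,0.1,0],"dr":[0,0,0]}]'
python3 -m crank '[{"jaw":85,"linear":[-0.24,0.1,0],"dr":[0,0,0]},{"jaw":85,"linear":[-0.24,0.1,0],"dr":[0,0,0]},{"jaw":85,"linear":[-0.24,0.1,0],"dr":[0,0,0]},{"jaw":85,"linear":[-0.24,0.1,0],"dr":[0,0,0]},{"jaw":85,"linear":[-0.24,0.1,0],"dr":[0,0,0]},{"jaw":85,"linear":[-0.24,0.1,0],"dr":[0,0,0]},{"jaw":85,"linear":[-0.24,0.1,0],"dr":[0,0,0]}]'
python3 -m crank '[{"jaw":85,"linear":[-0.24,0.1,0],"dr":[0,0,0]},{"jaw":85,"linear":[-0.24,0.1,0],"dr":[0,0,0]},{"jaw":85,"linear":[-0.24,0.1,0],"dr":[0,0,0]},{"jaw":85,"linear":[-0.24,0.1,0],"dr":[0,0,0]},{"jaw":85,"linear":[-0.24,0.1,0],"dr":[0,0,0]},{"jaw":85,"linear":[-0.24,0.1,0],"dr":[0,0,0]},{"jaw":85,"linear":[0,0,0],"dr":[0,0,0]},{"jaw":85,"linear":[0,0,0],"dr":[0,0,0]}]'
cat >> h.py <<'E'
def wrist(name):
    from station import env,get_image
    from scipy.spatial.transform import Rotation as Ro
    import cv2
    s=env.observe();d=get_image("wrist");W=np.eye(4);W[:3,:3]=Ro.from_quat(s["tcp_rot"]).as_matrix();W[:3,3]=s["eef_pos"]
    cv2.imwrite(f"pics/{name}.png",d["frame"]);np.savez(name+".npz",frame=d["frame"],camera_matrix=d["camera_matrix"],extrinsics=W@d["hand_eye"])
    return s
E
python3 -c "
from h import *
wrist('w1')"
```

```text
clock: 1.73
eef_pos: [303.8, 322.7, 381.3]
tcp_rot: [0.687, 0.727, 0.0, 0.0]
force: [0.2, 0.5, -0.2]
finger_gap: 0.99
finger_force: 0.0
clock: 2.32
eef_pos: [421.9, 76.1, 381.5]
tcp_rot: [0.687, 0.726, 0.0, 0.0]
force: [1.0, 0.6, 0.0]
finger_gap: 0.996
finger_force: 0.0
clock: 2.98
eef_pos: [522.8, -134.7, 379.8]
tcp_rot: [0.688, 0.725, -0.0, -0.001]
force: [-0.5, 1.2, 0.7]
finger_gap: 0.997
finger_force: 0.0
```

View pics/w1.png

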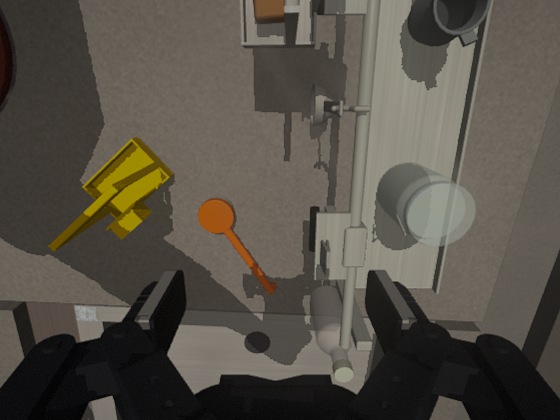

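Wrist view: the empty ledge is at u 315–350, v 211–280, with its tongue near (323,257), which is on the -y side. The ladle is at (330,108). I'll zoom on the tongue.

```bash
python3 -c "
import cv2
i=cv2.imread('pics/w1.png')[200:295,295:385]
i=cv2.convertScaleAbs(i,alpha=1.5)
cv2.imwrite('pics/c3.png',cv2.resize(i,None,fx=6,fy=6,interpolation=cv2.INTER_NEAREST))"
```

```text
(no output)
```

View pics/c3.png

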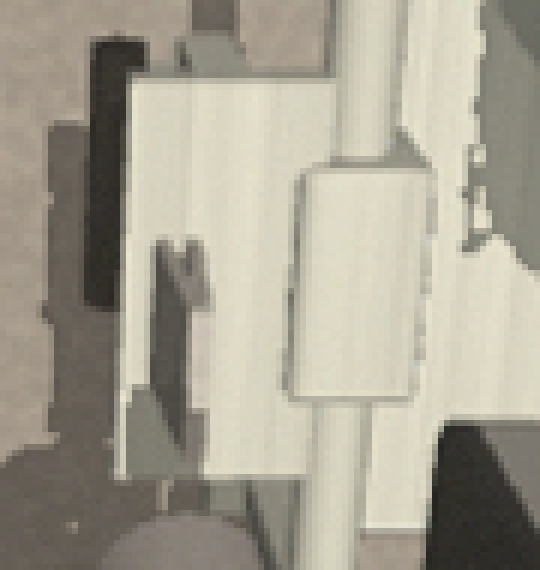

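The tongue in c3 has its foot edge at u≈152, v 240–385, and its top edge at u≈188, v 302–458. The ledge spans v 75–478.

```bash
python3 - <<'E'
from h import *
W=load("w1");f=lambda u,v:(295+u/6-.4,200+v/6-.4)
m=np.array([609.0,-58.1,0]);c,s=np.cos(.0557),np.sin(.0557);R=np.array([[c,s,0],[-s,c,0],[0,0,1]])
for n,u,z in[("ledge+",(130,75),190),("ledge-",(117,478),190),("foot+",(152,240),190),("foot-",(152,385),190),("top+",(190,302),220),("top-",(188,456),220)]:
  p=onz(W,f(*u),z);print(n,np.round(p,1),np.round(R@(p-m),1))
T=load("top0")
for n,u,z in[("+",(565,97),220),("-",(620,97),190)]:
  p=onz(T,(195+u[0]/3.3,165+u[1]/3.3),z);print(n,np.round(R@(p-m),1))
# tray handle seen in wrist? handle ends
E
```

```text
ledge+ [ 568.4 -169.4  190. ] [ -46.7 -108.9  190. ]
ledge- [ 573.9 -254.6  190. ] [ -46.  -194.2  190. ]
foot+ [ 575.7 -202.5  190. ] [ -41.2 -142.3  190. ]
foot- [ 578.8 -233.4  190. ] [ -39.9 -173.4  190. ]
top+ [ 578.3 -200.3  220. ] [ -38.6 -140.3  220. ]
top- [ 581.2 -231.   220. ] [ -37.4 -171.1  220. ]
+ [ -40.7 -139.7  220. ]
- [ -37.9 -188.7  190. ]
```

```bash
python3 -m crank '[{"jaw":85,"linear":[0.22,0.01,0],"dr":[0,0,0]},{"jaw":85,"linear":[0.22,0.01,0.02],"dr":[0,0,0]},{"jaw":85,"linear":[0.22,0.01,0.02],"dr":[0,0,0]},{"jaw":85,"linear":[0.22,0.01,0.02],"dr":[0,0,0]},{"jaw":85,"linear":[0.22,0.01,0.02],"dr":[0,0,0]},{"jaw":85,"linear":[0.20,0.01,0.02],"dr":[0,0,0]},{"jaw":85,"linear":[0,0,0],"dr":[0,0,0]},{"jaw":85,"linear":[0,0,0],"dr":[0,0,0]}]'
python3 -c "
from h import *
wrist('w2')"
```

```text
clock: 3.7
eef_pos: [520.6, 64.6, 367.1]
tcp_rot: [0.686, 0.727, 0.0, 0.0]
force: [0.5, 0.3, -1.2]
finger_gap: 0.994
finger_force: 0.0
```

View pics/w2.png

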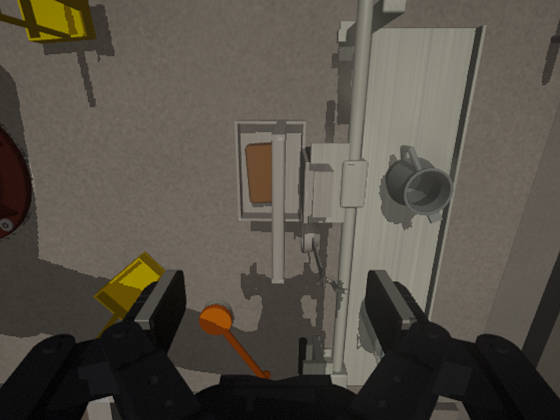

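Wrist view: the handle bar is at u 272–285, ending at v≈283 at the bottom. The soap is at (259,173), and the pocket roof is at u 311–332, v 148–217. The handle stands clear between the open fingers. I'll take the edges from intensity profiles.

```bash
python3 - <<'E'
from h import *
import cv2
W=load("w2");g=cv2.cvtColor(W["frame"],cv2.COLOR_BGR2GRAY).astype(int)
print("col278 v115-145",g[115:145,277:280].mean(1).astype(int).tolist());print("v275-290",g[272:292,276:280].mean(1).astype(int).tolist())
for v in(150,200,260):print("row",v,"u266-292",g[v-2:v+3,266:292].mean(0).astype(int).tolist())
for v in(165,185,205):print("row",v,"u300-345",g[v-2:v+3,300:345].mean(0).astype(int).tolist())
print("col320 v135-160",g[135:160,318:323].mean(1).astype(int).tolist());print("v205-230",g[205:230,318:323].mean(1).astype(int).tolist())
E
```

```text
col278 v115-145 [103, 102, 104, 106, 94, 81, 82, 82, 81, 82, 81, 82, 82, 83, 83, 82, 84, 82, 80, 111, 130, 132, 134, 135, 143, 134, 127, 128, 127, 128]
v275-290 [126, 125, 126, 125, 125, 124, 124, 124, 127, 130, 133, 92, 60, 62, 62, 61, 63, 62, 62, 62]
row 150 u266-292 [79, 79, 79, 79, 75, 82, 111, 120, 128, 127, 127, 127, 127, 128, 129, 130, 127, 115, 93, 84, 129, 124, 124, 124, 125, 126]
row 200 u266-292 [72, 72, 72, 72, 67, 74, 103, 116, 126, 125, 128, 128, 128, 128, 127, 126, 120, 100, 94, 119, 124, 126, 126, 125, 127, 128]
row 260 u266-292 [101, 102, 102, 102, 101, 95, 89, 112, 124, 125, 127, 126, 125, 123, 123, 120, 110, 94, 79, 104, 103, 103, 102, 102, 102, 102]
row 165 u300-345 [62, 49, 49, 49, 49, 83, 123, 123, 120, 98, 82, 90, 92, 96, 95, 93, 90, 90, 90, 90, 91, 91, 92, 93, 94, 94, 97, 100, 99, 106, 120, 133, 141, 141, 139, 138, 135, 135, 135, 136, 135, 128, 104, 102, 123]
row 185 u300-345 [51, 50, 49, 47, 83, 128, 124, 123, 123, 124, 123, 124, 117, 108, 129, 129, 128, 125, 125, 125, 123, 125, 130, 130, 128, 127, 127, 129, 129, 126, 127, 128, 129, 135, 139, 137, 137, 137, 136, 136, 124, 94, 115, 125, 133]
row 205 u300-345 [58, 55, 46, 71, 113, 126, 125, 124, 124, 124, 125, 109, 86, 126, 129, 127, 124, 123, 124, 123, 124, 127, 128, 126, 125, 125, 128, 128, 125, 126, 127, 130, 137, 139, 138, 139, 137, 135, 136, 128, 102, 115, 119, 125, 126]
col320 v135-160 [106, 106, 103, 104, 103, 104, 104, 100, 116, 130, 132, 132, 132, 132, 132, 132, 133, 133, 133, 134, 134, 135, 134, 134, 135]
v205-230 [125, 125, 125, 125, 125, 125, 125, 125, 125, 125, 125, 127, 99, 83, 84, 82, 121, 102, 69, 64, 64, 63, 64, 65, 64]
```

```bash
python3 -c "
import cv2
i=cv2.imread('pics/w2.png')[110:295,230:345]
i=cv2.convertScaleAbs(i,alpha=1.6)
cv2.imwrite('pics/c4.png',cv2.resize(i,None,fx=3.2,fy=3.2,interpolation=cv2.INTER_NEAREST))"
```

```text
(no output)
```

View pics/c4.png

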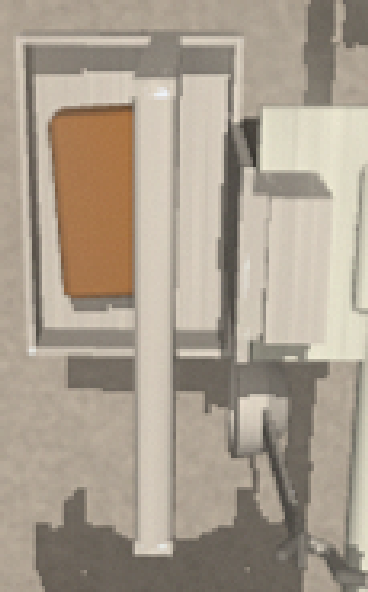

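c4: the pocket roof spans v 171–217.5 and u 313.7–333.7. The handle top spans v 134–283 and u 272–283.

```bash
python3 - <<'E'
from h import *
W=load("w2")
m=np.array([609.0,-58.1,0]);c,s=np.cos(.0557),np.sin(.0557);R=np.array([[c,s,0],[-s,c,0],[0,0,1]])
for n,u,z in[("h+ f",(272,134),281),("h+ b",(283,134),281),("h- f",(273,283),281),("h- b",(283,283),281),("pock+f",(313.7,171),227),("pock+b",(333,171),227),("pock-f",(312.7,217.3),227),("pock-b",(332,217.3),227),("ledge+",(311,142.8),190),("ledge-",(311,222),190),("pan rim+f",(235,121.5),142),("pan rim-f",(239,220),142)]:
  p=onz(W,u,z);print(n,np.round(p,1),np.round(R@(p-m),1))
E
```

```text
h+ f [513.8 123.1 281. ] [-84.9 186.2 281. ]
h+ b [521.6 123.5 281. ] [-77.2 186.2 281. ]
h- f [521.2   2.5 281. ] [-84.2  65.4 281. ]
h- b [529.5   3.  281. ] [-76.   65.4 281. ]
pock+f [553.   86.7 227. ] [-47.8 147.6 227. ]
pock+b [570.4  87.7 227. ] [-30.4 147.7 227. ]
pock-f [556.4  42.1 227. ] [-46.9 102.9 227. ]
pock-b [574.7  43.1 227. ] [-28.6 103.  227. ]
ledge+ [552.7 106.8 190. ] [-47.1 167.8 190. ]
ledge- [560.6  22.7 190. ] [-43.8  83.4 190. ]
pan rim+f [471.5 119.2 142. ] [-127.4  184.7  142. ]
pan rim-f [478.4   1.4 142. ] [-127.1   66.7  142. ]
```

```bash
python3 -m crank '[{"jaw":85,"linear":[-0.012,0.012,0.2],"dr":[0,0,0]},{"jaw":85,"linear":[0,0,0.2],"dr":[0,0,0]},{"jaw":85,"linear":[0,0,0.2],"dr":[0,0,0]},{"jaw":85,"linear":[0,0,0.1],"dr":[0,0,0]},{"jaw":85,"linear":[0,0,0.1],"dr":[-0.052,0,0]},{"jaw":85,"linear":[0,0,0],"dr":[0,0,0]},{"jaw":85,"linear":[0,0,0],"dr":[0,0,0]}]' 60
python3 -m crank '[{"jaw":30,"linear":[0,0,0],"dr":[0,0,0]},{"jaw":30,"linear":[0,0,0],"dr":[0,0,0]},{"jaw":30,"linear":[0,0,0],"dr":[0,0,0]},{"jaw":30,"linear":[0,0,0],"dr":[0,0,0]},{"jaw":30,"linear":[0,0,0],"dr":[0,0,0]},{"jaw":30,"linear":[0,0,0],"dr":[0,0,0]}]'
```

```text
clock: 4.33
eef_pos: [522.4, 59.9, 246.4]
tcp_rot: [0.689, 0.725, 0.019, 0.018]
force: [-0.1, 0.2, 0.5]
finger_gap: 0.995
finger_force: 0.0
clock: 4.83
eef_pos: [523.7, 60.5, 246.6]
tcp_rot: [0.688, 0.725, 0.02, 0.019]
force: [0.2, 0.0, -0.2]
finger_gap: 0.352
finger_force: 0.0
```

```bash
python3 -m crank '[{"jaw":16,"linear":[0,0,0],"dr":[0,0,0]},{"jaw":14,"linear":[0,0,0],"dr":[0,0,0]},{"jaw":12,"linear":[0,0,0],"dr":[0,0,0]},{"jaw":10,"linear":[0,0,0],"dr":[0,0,0]}]' 60
python3 -m crank '[{"jaw":5,"linear":[0,0,0],"dr":[0,0,0]},{"jaw":0,"linear":[0,0,0],"dr":[0,0,0]},{"jaw":0,"linear":[0,0,0],"dr":[0,0,0]},{"jaw":0,"linear":[0,0,0],"dr":[0,0,0]}]' 60
```

```text
clock: 5.17
eef_pos: [524.2, 60.6, 246.4]
tcp_rot: [0.688, 0.725, 0.02, 0.019]
force: [4.5, 1.2, -0.9]
finger_gap: 0.12
finger_force: 8.1
clock: 5.5
eef_pos: [524.1, 60.6, 246.4]
tcp_rot: [0.688, 0.725, 0.02, 0.019]
force: [5.8, 1.3, -0.2]
finger_gap: 0.114
finger_force: 58.6
```

```bash
python3 -m crank '[{"jaw":0,"linear":[0,0.001,-0.02],"dr":[0,0,0]},{"jaw":0,"linear":[0,0.001,-0.02],"dr":[0,0,0]},{"jaw":0,"linear":[0,0.001,-0.02],"dr":[0,0,0]},{"jaw":0,"linear":[0,0,0],"dr":[0,0,0]}]' 
python3 -m crank '[{"jaw":0,"linear":[0,0.002,-0.03],"dr":[0,0,0]},{"jaw":0,"linear":[0,0.002,-0.04],"dr":[0,0,0]},{"jaw":0,"linear":[0,0.002,-0.05],"dr":[0,0,0]},{"jaw":0,"linear":[0,0.002,-0.05],"dr":[0,0,0]},{"jaw":0,"linear":[0,0.003,-0.05],"dr":[0,0,0]},{"jaw":0,"linear":[0,0.003,-0.05],"dr":[0,0,0]},{"jaw":0,"linear":[0,0,0],"dr":[0,0,0]},{"jaw":0,"linear":[0,0,0],"dr":[0,0,0]}]' 
```

```text
clock: 5.83
eef_pos: [522.8, 60.6, 254.5]
tcp_rot: [0.688, 0.725, 0.019, 0.018]
force: [0.6, -0.3, -6.2]
finger_gap: 0.105
finger_force: 59.6
clock: 6.5
eef_pos: [523.5, 60.5, 296.6]
tcp_rot: [0.688, 0.725, 0.02, 0.019]
force: [-0.4, -0.2, -3.7]
finger_gap: 0.107
finger_force: 59.8
```

```bash
python3 -m crank '[{"jaw":0,"linear":[0,0.003,-0.06],"dr":[0.01,0,0]},{"jaw":0,"linear":[0,0.003,-0.08],"dr":[0.01,0,0]},{"jaw":0,"linear":[0,0.003,-0.1],"dr":[0.01,0,0]},{"jaw":0,"linear":[0,0.001,-0.08],"dr":[0.01,0,0]},{"jaw":0,"linear":[0,0,-0.06],"dr":[0.012,0,0]},{"jaw":0,"linear":[0,0,-0.02],"dr":[0,0,0]},{"jaw":0,"linear":[0,0,0],"dr":[0,0,0]},{"jaw":0,"linear":[-0.03,0,0],"dr":[0,0,0]}]' 
python3 -m crank '[{"jaw":0,"linear":[-0.06,0,0],"dr":[0,0,0]},{"jaw":0,"linear":[-0.09,0.002,0],"dr":[0,0,0]},{"jaw":0,"linear":[-0.12,0.002,0],"dr":[0,0,0]},{"jaw":0,"linear":[-0.12,0.002,0],"dr":[0,0,0]},{"jaw":0,"linear":[-0.12,0.002,0],"dr":[0,0,0]},{"jaw":0,"linear":[-0.12,0.002,0],"dr":[0,0,0]},{"jaw":0,"linear":[-0.12,0.002,0],"dr":[0,0,0]},{"jaw":0,"linear":[-0.12,0.002,0],"dr":[0,0,0]}]' 
python3 -m crank '[{"jaw":0,"linear":[-0.12,0.002,0],"dr":[0,0,0]},{"jaw":0,"linear":[-0.12,0.002,0],"dr":[0,0,0]},{"jaw":0,"linear":[-0.12,0.002,0],"dr":[0,0,0]},{"jaw":0,"linear":[-0.12,0.002,0],"dr":[0,0,0]},{"jaw":0,"linear":[-0.12,0.002,0],"dr":[0,0,0]},{"jaw":0,"linear":[-0.12,0.002,0],"dr":[0,0,0]},{"jaw":0,"linear":[-0.09,0,0],"dr":[0,0,0]},{"jaw":0,"linear":[-0.06,0,0],"dr":[0,0,0]}]'
python3 -m crank '[{"jaw":0,"linear":[-0.03,0,0],"dr":[0,0,0]},{"jaw":0,"linear":[0,0,0],"dr":[0,0,0]},{"jaw":0,"linear":[0,0,0],"dr":[0,0,0]}]' 
python3 -c "
from h import *
s=wrist('w3');print(s)"
```

```text
clock: 7.17
eef_pos: [523.1, 56.4, 355.3]
tcp_rot: [0.688, 0.725, 0.0, -0.0]
force: [-1.0, 1.1, -2.7]
finger_gap: 0.109
finger_force: 59.7
clock: 7.83
eef_pos: [531.5, -75.8, 355.2]
tcp_rot: [0.689, 0.725, -0.0, -0.0]
force: [0.3, -0.8, -4.8]
finger_gap: 0.11
finger_force: 59.8
clock: 8.5
eef_pos: [540.0, -206.3, 355.1]
tcp_rot: [0.689, 0.725, -0.0, -0.0]
force: [-0.3, -1.1, -4.4]
finger_gap: 0.109
finger_force: 59.8
clock: 8.75
eef_pos: [540.6, -208.6, 355.9]
tcp_rot: [0.689, 0.725, 0.0, -0.0]
force: [-1.2, 0.2, -3.3]
finger_gap: 0.108
finger_force: 59.8
{'clock': 8.75, 'joint_pos': array([-5.94047882e-01,  1.13597666e-01,  3.37605630e-01,  1.79505361e+00,
        4.11461416e-04,  9.25018709e-01]), 'dq': array([ 0.01227822, -0.00764013, -0.00159279,  0.00141713,  0.00105138,
       -0.00039064]), 'tau': array([-1.02118883e+00, -5.55586016e+01,  5.02700830e+01, -9.67451278e-02,
       -6.93057035e-02, -4.45247570e-02]), 'eef_pos': array([ 540.6174711 , -208.60795892,  355.88065629]), 'tcp_rot': array([ 6.88583085e-01,  7.25157416e-01,  1.82384473e-04, -1.56848768e-04]), 'force': array([-1.17235641,  0.18101982, -3.29342926]), 'ft_torque': array([-0.01426797, -0.07681071, -0.03165058]), 'finger_force': 59.81586277484894, 'finger_gap': 0.10764153454521708}
```

View pics/w3.png

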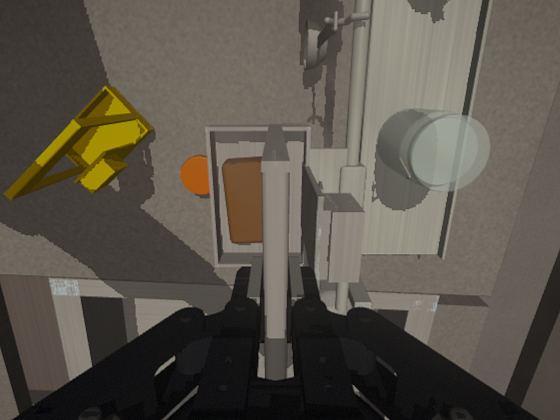

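Wrist view: the tray is in the hand, level with the soap in it at (245,200). The pocket roof is at u 330–363, v 210–281, and the handle's +y end is at v≈160. I'll measure the tray's offset in the tool from edges.

```bash
python3 - <<'E'
from h import *
import cv2
W=load("w3");g=cv2.cvtColor(W["frame"],cv2.COLOR_BGR2GRAY).astype(int)
print("h v150-175",g[150:175,272:280].mean(1).astype(int).tolist())
print("p v190-216",g[190:216,343:350].mean(1).astype(int).tolist());print("p v270-295",g[270:295,336:352].mean(1).astype(int).tolist())
print("p u322-370",g[240:244,322:370].mean(0).astype(int).tolist())
print("h u255-295",g[200:204,255:295].mean(0).astype(int).tolist())
m=np.array([609.0,-58.1,0]);c,s=np.cos(.0557),np.sin(.0557);R=np.array([[c,s,0],[-s,c,0],[0,0,1]])
print("tcp",R@(np.array([540.6,-208.6,355.9])-m))
for n,u,z in[("h+",(275,165),388),("h f",(263,202),388),("h b",(287,202),388),("p+",(346,210),334),("p-",(346,282),334),("p f",(331,242),334),("p b",(361,242),334)]:print(n,np.round(R@(onz(W,u,z)-m),1), (u))
E
```

```text
h v150-175 [93, 95, 93, 91, 92, 93, 94, 93, 94, 93, 98, 131, 141, 140, 139, 140, 138, 136, 135, 136, 135, 135, 136, 136, 136]
p v190-216 [148, 149, 141, 109, 94, 95, 94, 93, 93, 93, 93, 93, 93, 92, 92, 92, 92, 92, 92, 91, 91, 88, 124, 138, 136, 136]
p v270-295 [133, 133, 133, 132, 133, 133, 132, 132, 133, 132, 132, 133, 126, 119, 119, 119, 119, 118, 117, 115, 114, 114, 112, 111, 109]
p u322-370 [131, 131, 131, 132, 132, 134, 121, 68, 90, 140, 137, 137, 137, 136, 133, 132, 133, 133, 132, 132, 132, 133, 136, 139, 138, 137, 136, 135, 134, 134, 136, 139, 138, 136, 135, 135, 136, 136, 137, 138, 141, 148, 146, 150, 148, 145, 145, 147]
h u255-295 [85, 86, 86, 85, 85, 85, 80, 81, 109, 118, 122, 128, 135, 134, 135, 136, 135, 136, 136, 135, 135, 135, 135, 136, 136, 137, 137, 137, 137, 133, 125, 118, 106, 89, 109, 138, 135, 130, 131, 134]
tcp [ -76.67243833 -146.45868769  355.9       ]
h+ [-77.7 -85.5 388. ] (275, 165)
h f [-82.1 -99.2 388. ] (263, 202)
h b [-73.3 -99.2 388. ] (287, 202)
p+ [ -39.  -121.7  334. ] (346, 210)
p- [ -35.9 -167.1  334. ] (346, 282)
p f [ -46.2 -140.9  334. ] (331, 242)
p b [ -29.2 -141.   334. ] (361, 242)
```

```bash
python3 -m crank '[{"jaw":0,"linear":[-0.042,0.005,0.03],"dr":[0,0,0]},{"jaw":0,"linear":[-0.042,0.005,0.07],"dr":[0,0,0]},{"jaw":0,"linear":[0,0,0.1],"dr":[0,0,0]},{"jaw":0,"linear":[0,0,0.1],"dr":[0,0,0]},{"jaw":0,"linear":[0,0,0.1],"dr":[0,0,0]},{"jaw":0,"linear":[0,0,0.05],"dr":[0,0,0]},{"jaw":0,"linear":[0,0,0],"dr":[0,0,0]},{"jaw":0,"linear":[0,0,0],"dr":[0,0,0]}]'
python3 -c "
from station import env
import numpy as np
s=env.observe();m=np.array([609.0,-58.1,0]);c,q=np.cos(.0557),np.sin(.0557);R=np.array([[c,q,0],[-q,c,0],[0,0,1]])
print(R@(s['eef_pos']-m),s['force'],s['ft_torque'],s['tcp_rot'])"
```

```text
clock: 9.47
eef_pos: [542.6, -221.4, 288.0]
tcp_rot: [0.689, 0.725, -0.0, -0.0]
force: [0.2, -0.0, -3.1]
finger_gap: 0.104
finger_force: 59.7
[ -75.35196712 -159.32109891  288.02349786] [ 0.23814539 -0.01458154 -3.05770991] [ 0.01052832 -0.04951379  0.06302234] [ 6.88551327e-01  7.25187495e-01 -3.67924174e-05 -4.07029379e-04]
```

```bash
python3 -m crank '[{"jaw":0,"linear":[0,0,0.01],"dr":[0,0,0]},{"jaw":0,"linear":[0,0,0.01],"dr":[0,0,0]},{"jaw":0,"linear":[0,0,0.01],"dr":[0,0,0]},{"jaw":0,"linear":[0,0,0.01],"dr":[0,0,0]},{"jaw":0,"linear":[0,0,0.01],"dr":[0,0,0]},{"jaw":0,"linear":[0,0,0.006],"dr":[0,0,0]},{"jaw":0,"linear":[0,0,0],"dr":[0,0,0]}]'
python3 -m crank '[{"jaw":0,"linear":[0,0,0.007],"dr":[0,0,0]},{"jaw":0,"linear":[0,0,0.007],"dr":[0,0,0]},{"jaw":0,"linear":[0,0,0.007],"dr":[0,0,0]},{"jaw":0,"linear":[0,0,0],"dr":[0,0,0]}]'
```

```text
clock: 10.05
eef_pos: [542.8, -221.4, 279.7]
tcp_rot: [0.689, 0.725, 0.0, -0.0]
force: [0.5, 0.8, -3.5]
finger_gap: 0.109
finger_force: 59.8
clock: 10.38
eef_pos: [542.8, -221.4, 276.5]
tcp_rot: [0.689, 0.725, 0.0, -0.0]
force: [1.4, 0.6, -4.0]
finger_gap: 0.103
finger_force: 59.8
```

```bash
python3 -m crank '[{"jaw":0,"linear":[0,0,0.007],"dr":[0,0,0]},{"jaw":0,"linear":[0,0,0.007],"dr":[0,0,0]},{"jaw":0,"linear":[0,0,0.007],"dr":[0,0,0]},{"jaw":0,"linear":[0,0,0.007],"dr":[0,0,0]},{"jaw":0,"linear":[0,0,0],"dr":[0,0,0]}]'
```

```text
clock: 10.8
eef_pos: [542.8, -221.4, 272.3]
tcp_rot: [0.689, 0.725, 0.0, -0.0]
force: [0.1, 0.3, -3.9]
finger_gap: 0.11
finger_force: 59.8
```

Past the tongue's top with no contact, so the pocket is over the tongue. I'll continue slowly.

```bash
python3 -m crank '[{"jaw":0,"linear":[0,0,0.01],"dr":[0,0,0]},{"jaw":0,"linear":[0,0,0.01],"dr":[0,0,0]},{"jaw":0,"linear":[0,0,0.01],"dr":[0,0,0]},{"jaw":0,"linear":[0,0,0.01],"dr":[0,0,0]},{"jaw":0,"linear":[0,0,0.01],"dr":[0,0,0]},{"jaw":0,"linear":[0,0,0],"dr":[0,0,0]}]'
```

```text
clock: 11.3
eef_pos: [542.7, -221.4, 264.7]
tcp_rot: [0.689, 0.725, 0.0, -0.0]
force: [-0.8, 0.1, -3.9]
finger_gap: 0.11
finger_force: 59.8
```

```bash
python3 -m crank '[{"jaw":0,"linear":[0,0,0.007],"dr":[0,0,0]},{"jaw":0,"linear":[0,0,0.007],"dr":[0,0,0]},{"jaw":0,"linear":[0,0,0.007],"dr":[0,0,0]},{"jaw":0,"linear":[0,0,0.007],"dr":[0,0,0]},{"jaw":0,"linear":[0,0,0],"dr":[0,0,0]}]'
```

```text
clock: 11.72
eef_pos: [542.8, -221.4, 260.7]
tcp_rot: [0.689, 0.725, 0.0, -0.0]
force: [0.0, 0.3, -4.5]
finger_gap: 0.106
finger_force: 59.8
```

```bash
python3 -m crank '[{"jaw":0,"linear":[0,0,0.007],"dr":[0,0,0]},{"jaw":0,"linear":[0,0,0.007],"dr":[0,0,0]},{"jaw":0,"linear":[0,0,0.007],"dr":[0,0,0]},{"jaw":0,"linear":[0,0,0.007],"dr":[0,0,0]},{"jaw":0,"linear":[0,0,0],"dr":[0,0,0]}]'
```

```text
clock: 12.13
eef_pos: [542.8, -221.4, 256.4]
tcp_rot: [0.689, 0.725, 0.0, -0.0]
force: [-1.3, 0.7, -3.9]
finger_gap: 0.109
finger_force: 59.8
```

```bash
python3 -m crank '[{"jaw":0,"linear":[0,0,0.007],"dr":[0,0,0]},{"jaw":0,"linear":[0,0,0.007],"dr":[0,0,0]},{"jaw":0,"linear":[0,0,0.007],"dr":[0,0,0]},{"jaw":0,"linear":[0,0,0],"dr":[0,0,0]}]'
```

```text
clock: 12.47
eef_pos: [542.8, -221.4, 253.2]
tcp_rot: [0.689, 0.725, 0.0, -0.0]
force: [-0.0, 0.4, -4.2]
finger_gap: 0.108
finger_force: 59.8
```

```bash
python3 -m crank '[{"jaw":0,"linear":[0,0,0.005],"dr":[0,0,0]},{"jaw":0,"linear":[0,0,0.005],"dr":[0,0,0]},{"jaw":0,"linear":[0,0,0.005],"dr":[0,0,0]},{"jaw":0,"linear":[0,0,0],"dr":[0,0,0]}]'
```

```text
clock: 12.8
eef_pos: [542.8, -221.4, 251.1]
tcp_rot: [0.689, 0.725, 0.0, -0.0]
force: [0.9, 0.0, -4.7]
finger_gap: 0.105
finger_force: 59.8
```

```bash
python3 -m crank '[{"jaw":0,"linear":[0,0,0.005],"dr":[0,0,0]},{"jaw":0,"linear":[0,0,0.005],"dr":[0,0,0]},{"jaw":0,"linear":[0,0,0],"dr":[0,0,0]}]'
```

```text
clock: 13.05
eef_pos: [542.8, -221.4, 249.6]
tcp_rot: [0.689, 0.725, 0.0, -0.0]
force: [0.5, 0.4, -4.1]
finger_gap: 0.105
finger_force: 59.8
```

```bash
python3 -m crank '[{"jaw":0,"linear":[0,0,0.004],"dr":[0,0,0]},{"jaw":0,"linear":[0,0,0.004],"dr":[0,0,0]},{"jaw":0,"linear":[0,0,0],"dr":[0,0,0]}]'
```

```text
clock: 13.3
eef_pos: [542.8, -221.4, 248.5]
tcp_rot: [0.689, 0.725, 0.0, -0.0]
force: [-0.2, 0.3, -3.9]
finger_gap: 0.106
finger_force: 59.8
```

```bash
python3 -m crank '[{"jaw":0,"linear":[0,0,0.004],"dr":[0,0,0]},{"jaw":0,"linear":[0,0,0],"dr":[0,0,0]}]'
```

```text
clock: 13.47
eef_pos: [542.8, -221.5, 247.9]
tcp_rot: [0.689, 0.725, 0.0, -0.0]
force: [0.3, -0.5, -4.1]
finger_gap: 0.108
finger_force: 59.8
```

```bash
python3 -m crank '[{"jaw":0,"linear":[0,0,0.005],"dr":[0,0,0]},{"jaw":0,"linear":[0,0,0],"dr":[0,0,0]}]'
```

```text
clock: 13.63
eef_pos: [542.8, -221.5, 247.8]
tcp_rot: [0.689, 0.725, 0.0, 0.0]
force: [-1.8, 0.2, 0.1]
finger_gap: 0.107
finger_force: 60.4
```

```bash
python3 -m crank '[{"jaw":0,"linear":[0,0,0.004],"dr":[0,0,0]},{"jaw":0,"linear":[0,0,0],"dr":[0,0,0]}]'
```

```text
clock: 13.8
eef_pos: [542.8, -221.6, 247.7]
tcp_rot: [0.689, 0.725, -0.0, 0.0]
force: [-3.7, 1.3, 4.4]
finger_gap: 0.11
finger_force: 61.1
```

Contact on the ledge at TCP z 247.8, about 31 mm below the tongue-top height, so the pocket is home. I'll relax the force and open slowly.

```bash
python3 -m crank '[{"jaw":0,"linear":[0,0,-0.004],"dr":[0,0,0]},{"jaw":9,"linear":[0,0,0],"dr":[0,0,0]},{"jaw":10,"linear":[0,0,0],"dr":[0,0,0]},{"jaw":11,"linear":[0,0,0],"dr":[0,0,0]},{"jaw":13,"linear":[0,0,0],"dr":[0,0,0]},{"jaw":15,"linear":[0,0,0],"dr":[0,0,0]},{"jaw":17,"linear":[0,0,0],"dr":[0,0,0]},{"jaw":19,"linear":[0,0,0],"dr":[0,0,0]}]' 20
python3 -m crank '[{"jaw":22,"linear":[0,0,0],"dr":[0,0,0]},{"jaw":25,"linear":[0,0,0],"dr":[0,0,0]},{"jaw":30,"linear":[0,0,0],"dr":[0,0,0]},{"jaw":40,"linear":[0,0,0],"dr":[0,0,0]},{"jaw":60,"linear":[0,0,0],"dr":[0,0,0]},{"jaw":85,"linear":[0,0,0],"dr":[0,0,0]},{"jaw":85,"linear":[0,0,0],"dr":[0,0,0]},{"jaw":85,"linear":[0,0,0],"dr":[0,0,0]}]'
```

```text
clock: 14.47
eef_pos: [543.0, -221.5, 247.2]
tcp_rot: [0.689, 0.725, 0.0, 0.0]
force: [-0.5, 0.1, -0.2]
finger_gap: 0.222
finger_force: 0.0
clock: 15.13
eef_pos: [542.8, -221.4, 247.3]
tcp_rot: [0.689, 0.725, 0.0, -0.0]
force: [0.1, 0.2, 0.4]
finger_gap: 0.989
finger_force: 0.0
```

Released with no force left. I'll withdraw straight up and check.

```bash
python3 -m crank '[{"jaw":85,"linear":[0,0,-0.05],"dr":[0,0,0]},{"jaw":85,"linear":[0,0,-0.1],"dr":[0,0,0]},{"jaw":85,"linear":[0,0,-0.15],"dr":[0,0,0]},{"jaw":85,"linear":[0,0,-0.2],"dr":[0,0,0]},{"jaw":85,"linear":[0,0,-0.2],"dr":[0,0,0]},{"jaw":85,"linear":[0,0,-0.1],"dr":[0,0,0]},{"jaw":85,"linear":[0,0,0],"dr":[0,0,0]},{"jaw":85,"linear":[0,0,0],"dr":[0,0,0]}]'
python3 - <<'E'
from h import *
from station import get_image
import cv2
wrist("w4"); a=cv2.imread("pics/w4.png")[60:300,180:400]
b=get_image("scene")["frame"][140:330,150:340]
cv2.imwrite("pics/c5.png",np.hstack([cv2.resize(a,(400,436)),cv2.resize(b,(400,436))]))
E
```

```text
clock: 15.8
eef_pos: [543.2, -221.7, 368.5]
tcp_rot: [0.689, 0.725, 0.0, 0.001]
force: [-1.0, -0.2, -0.8]
finger_gap: 0.993
finger_force: 0.0
```

View pics/c5.png

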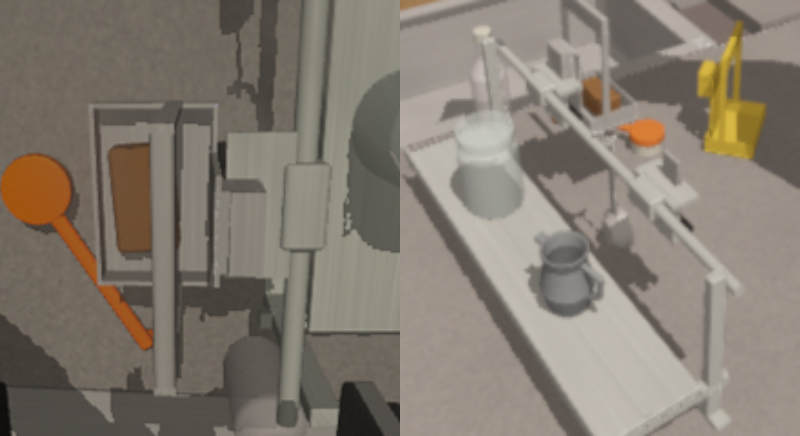

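The tray hangs on the new hook with its pocket on the ledge and the soap in its pan. The old hook is free, and the ladle, jar, jug and brush are undisturbed.

```bash
python3 -c "
from station import env
print(env.close_job())"
```

```text
the job is handed in; nothing more can be done
None
```

The soap tray now hangs fully home on the empty hook with the soap still in it; it is released, the arm is clear and the job was handed in at about 16 s.

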